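# Slide the battery pack under the spring flap into its charging dock

### The arm

A 6-joint arm with a two-finger parallel gripper is mounted at the origin on the work surface. World frame = base frame: x ahead of the robot, y to its left, z up, the work surface at z = 0. Lengths are in mm, angles in rad, forces in N, time in s.
With the tool pointing down it reaches from about 350 to 975 mm from the base axis. Payload 7.1 kg.
Tool frame: the origin (TCP) lies on the front face of the gripper's body, between the roots of the fingers; the fingertips stand 80 mm ahead of it and the grasp point (between the pads) lies 61 mm ahead of it (env.tips_ahead is the distance from the TCP to the fingertips, in mm); z points along the fingers, y is the line along which they close (so a half turn about z gives the same grasp; the last joint's range is limited). The gripper opens to 88 mm and grips with 3 to 60 N. Pads are 20 mm wide; open, the fingers measure 115 mm over their backs; the gripper's body (75 mm by 178 mm) begins 61 mm behind the grasp point.
Start: joints at [1.172, 0.423, 1.63, -0, 1.089, -0.019], TCP at [231.677, 580.458, 302.675] pointing down, gripper open.
Joint ranges: [-3, 3], [-0.9, 2.11], [0.09, 2.58], [-1.31, 4.45], [0.11, 2.69], [-2.54, 2.54]. Speed limits (rad/s): [2.39, 2.39, 3.01, 3.14, 3.14, 3.14].

### API

Orientations are given as a unit quaternion [x, y, z, w].
In Python, from station import env, set_gripper, viewer, workorder gives the robot as it stands. Calls block until the motion is done:
- env.reach(position, orientation): joint-space move of the TCP to a pose.
- env.move_l(position, rot=None, rate=150, f_stop=None): straight line of the TCP; rot=None keeps the orientation; rate is the mean speed in mm/s. With f_stop (N) it stops when the force on the tool has changed by that much, and returns True; else False.
- env.move_joints(angles): joint-space move.
- set_gripper(opening): finger opening in mm; the grip force is fixed at half the most; returns when the fingers have stopped.
- env.hold(seconds).
- env.ik(position, orientation): joint angles nearest the present ones, or None.
- env.read_state(): the state.
- viewer.camera(name): name is "scene" or "top" or "wrist"; returns the picture (400x640x3 uint8, blue, green, red); there is no depth.
- viewer.camera_params(name): a dict with "fx", "fy", "cx", "cy" (pixels), "pose" (4x4, takes a point from camera to world coordinates); the wrist camera has in their place "tool_from_camera" (4x4, takes a point from camera to tool coordinates, whose origin is the TCP and whose axes are the flange's). Camera axes: x right, y up, looking along -z (the intrinsics and any distortion apply to the point x, -y, -z); pixel columns grow to the right and rows downward; lengths in mm; the calibration is good to about 2 mm. A picture is of the moment at which its call begins: read the wrist's pose just before it. camera_params takes no time and is no camera call.
A pose or a line that the arm cannot do raises env.IKError and nothing moves.
- workorder.sign_off(): hands the job in; it is judged then, once.
The state is a dict: "time_s": time; "qpos": joint angles; "dq": joint speeds; "tau": joint torques, N m; "tool_pos": TCP position; "orientation": TCP orientation; "force": force on the tool from outside, world axes, zero at the start; "wrist_torque": the same for the moment, N m; "width": finger opening in mm; "grip_force": force on a finger pad.
Only numpy, scipy, OpenCV 4.12 (cv2) and the standard library are available. Lean on these libraries where they do the work, as an engineer would, in place of code of your own. Each camera call takes 0.05 s, during which the arm holds its last target. There are 200 camera calls.

### The job

Put the battery pack on charge without picking it up: with one fingertip press down the long bar beside the dock's lane and keep it down, so that the spring-closed flap stays raised, while the other fingertip pushes the pack from behind, along the lane and under the flap, until it stops against the charger. Then let go and move clear, so that the flap drops fully shut behind the pack. Never lift or tip the pack, and leave the other things on the bench where they are.

Things in the scene. Friction and masses are not known exactly. Their poses are not given: they have to be found in the camera images.
- dock: Charging dock fixed to the bench. Origin on the bench surface, on the lane's centre line, below the front face of the flap's lip; x along the lane in the pushing direction, y to the press bar's side, z up. In mm in this frame (as all below): lane floor from x -152 to 58, top at z 6; guide rails on both sides, y 28 to 34 and -34 to -28, tops at z 24, from x -150.
- stop (a point): On the centre line of the lane, at floor level (dock frame 58, 0, 6 mm), on the front face of the black charger, which is the stop for the pack. Charger: dock x 58 to 158, y -55 to 55, 61 high.
- flap (a joint): Angle of the flap with its press bar, one bent piece of bare aluminium, rad: 0 shut, grows as the bar is pressed down and the flap rises; hard stop at 0.65. Its hinge is parallel to dock x, at y 36, z 43. The lip clears the top of the pack above 0.32. A spring always shuts it when let go; holding it at 0.45 takes about 6 N on the middle of the bar's width.
- lip (a point): Middle of the lower edge of the lip, front face; shut: dock (0, -18, 26). The lip (x 0 to 3, y -28 to -8) hangs from the front edge of the flap's flat cover (x 0 to 52, y -30 to 34, shut z 43 to 45) and stops the pack's body while shut. Raised fully, the cover's far edge is about 82 mm above the bench.
- bar_mid (a point): Middle of the upper face of the press bar, a flat aluminium strip 155 long (dock x -165 to -10), 40 wide, 3 thick, parallel to the lane. Shut it is at (-87, 75, 31), the face leaning up and outward by 0.45 rad; at joint 0.45 the face is level and its middle at (-87, 66, 15). It is equally high all along its length, so a fingertip can slide along it.
- pack: Battery pack, black, 0.2 to 0.45 kg, loose on the lane floor before the flap. Origin: underside centre of its main body, 50 long (x, ahead) by 52 wide by 32 high; behind it a low heel, 44 wide, 16 high, ends at x -57: push there. The heel fits under the shut lip, the body does not. Home, its origin is at dock x 33; the lip drops behind the body, over the heel, which still sticks out.
- screwdriver: Bystander: screwdriver, 170 mm, lying beside the dock. Origin at its middle, underside.
- tape_measure: Bystander: tape measure, 62 x 34 x 58 mm, beside the press bar. Origin at underside centre.
- socket: Bystander: steel wrench socket, 26 mm diameter, 32 mm high. Origin at underside centre.
- screw_tray: Bystander: small open tray, 90 x 110 x 35 mm. Origin at underside centre.
- wrench: Bystander: wrench, 180 mm, lying. Origin at its middle, underside.
- glue: Bystander: glue bottle, 54 mm diameter, 150 mm high. Origin at underside centre.
- mug: Bystander: mug, 82 mm diameter, 95 mm high. Origin at underside centre.

How it is judged:
By the outcome, as a careful person would: the job done as asked, in the order asked, and still so for the second after the job is handed in, with the robot touching nothing.
It also fails if it takes over 43 s, if anything falls off the work surface, if the arm or the gripper's body presses on something with over 40 N, if the wrist force passes 120 N, or if a joint passes its speed limit or range.

## Working session

There is one attempt and no reset: what is moved stays moved. The work goes in short steps, each a Python script; the robot and the scene stay as the last script left them, time stands still between calls to the robot, and variables do not carry over. Pictures are saved under pics/ and viewed, at most 12 in all, crops included, and the job is handed in when it is done.

```bash
ls; mkdir -p pics
python3 - <<'E'
from station import env, viewer
import cv2, numpy as np
for n in ["scene","top"]:
    im=viewer.camera(n); cv2.imwrite(f"pics/{n}0.png",im); p=viewer.camera_params(n); print(n,{k:(np.round(v,4).tolist() if not isinstance(v,str) else v) for k,v in p.items()})
p=viewer.camera_params("wrist");print({k:np.round(v,4).tolist() for k,v in p.items()})
s=env.read_state();print(s)
E
```

```text
pics
scene {'fx': 367.3338, 'fy': 367.3338, 'cx': 320.0128, 'cy': 198.0728, 'pose': [[0.7064, -0.5037, 0.4973, 1135.5363], [0.7077, 0.4884, -0.5106, -567.5058], [0.0143, 0.7126, 0.7014, 824.2295], [0.0, 0.0, 0.0, 1.0]]}
top {'fx': 435.6896, 'fy': 435.6896, 'cx': 321.1683, 'cy': 198.4957, 'pose': [[-0.0529, 0.9755, -0.2136, 322.9412], [-0.9986, -0.0521, 0.0093, 22.4182], [-0.0021, 0.2138, 0.9769, 1337.0954], [0.0, 0.0, 0.0, 1.0]]}
{'fx': 313.4678, 'fy': 313.4678, 'cx': 319.3619, 'cy': 205.398, 'tool_from_camera': [[0.0002, 0.9623, 0.272, 73.3992], [1.0, -0.0003, 0.0002, -0.7231], [0.0003, 0.272, -0.9623, -82.4967], [0.0, 0.0, 0.0, 1.0]]}
{'time_s': 0.1, 'qpos': array([ 1.17202464e+00,  4.23774880e-01,  1.63063063e+00, -2.10668234e-06,
        1.08862149e+00, -1.90034602e-02]), 'dq': array([ 0.00097424, -0.00306553, -0.00136879,  0.00183501,  0.00100675,
       -0.00094927]), 'tau': array([ 5.42126763e-04, -5.45609558e+01, -2.74324447e+01,  6.45414088e-02,
        1.86942599e-02, -4.77972435e-05]), 'tool_pos': array([231.51015658, 580.1000324 , 301.96612836]), 'orientation': array([ 1.88744562e-01,  9.82025955e-01, -7.01776202e-04, -1.47808719e-04]), 'force': array([ 0.4870003 , -0.02305933,  0.24187145]), 'wrist_torque': array([ 0.01797303, -0.02376423, -0.00369501]), 'grip_force': 0.0, 'width': 88.12734158811442}
```

View pics/scene0.png

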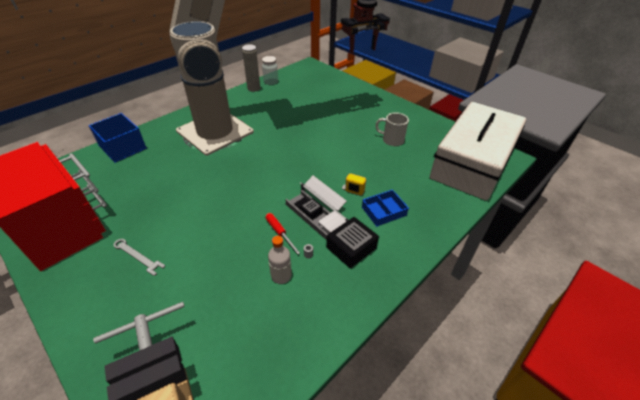

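View pics/top0.png

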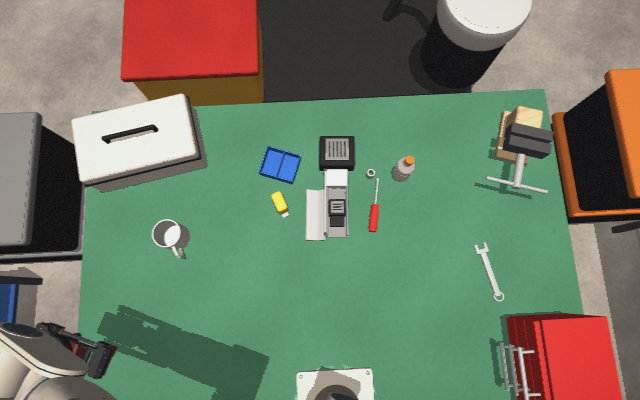

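The top view shows the charger at about (337,152), the white cover at (337,178), the pack at (337,205) and the bar at (315,215). So dock x points roughly along world +x and dock y along world +y. I'll get a rough pose from this, then move the wrist camera above the dock.

```bash
cat > h.py <<'E'
import numpy as np, cv2
from scipy.spatial.transform import Rotation as R
from station import env, set_gripper, viewer, workorder
def ray(p, pose, uv, z):
    d=np.array([(uv[0]-p["cx"])/p["fx"],-(uv[1]-p["cy"])/p["fy"],-1.])
    o=pose[:3,3]; d=pose[:3,:3]@d
    return o+d*(z-o[2])/d[2]
def toolpose(s):
    T=np.eye(4); T[:3,:3]=R.from_quat(s["orientation"]).as_matrix(); T[:3,3]=s["tool_pos"]; return T
def quat(yaw):  # tool z down, tool x = -dock x, tool y = dock y
    c,s=np.cos(yaw),np.sin(yaw)
    return R.from_matrix(np.array([[-c,-s,0],[-s,c,0],[0,0,-1.]])).as_quat()
E
python3 - <<'E'
from h import *
p=viewer.camera_params("top")
a=ray(p,p["pose"],(337,237),15); b=ray(p,p["pose"],(337,168),61)
print(a,b)
d=(b-a)[:2]; yaw=np.arctan2(d[1],d[0]); print(yaw)
d/=np.linalg.norm(d); c=a[:2]+d*85
q=quat(yaw); j=env.ik([c[0],c[1],265],q); print(j)
env.reach([c[0],c[1],265],q)
env.hold(.3)
s=env.read_state(); im=viewer.camera("wrist"); cv2.imwrite("pics/w0.png",im)
np.save("w0.npy",toolpose(s)); print(s["time_s"],s["tool_pos"],s["qpos"])
E
```

```text
[489.55902453 -31.95271955  15.        ] [694.35387375 -42.86319606  61.        ]
-0.05322483406753483
[-8.40868258e-02  3.97886657e-01  1.77041310e+00 -4.44089210e-16
  9.73292893e-01 -1.60165832e+00]
2.9083 [574.47939421 -36.12419108 265.02242132] [-8.34880539e-02  3.97862432e-01  1.77038937e+00  4.26705123e-05
  9.73276359e-01 -1.60159551e+00]
```

View pics/w0.png

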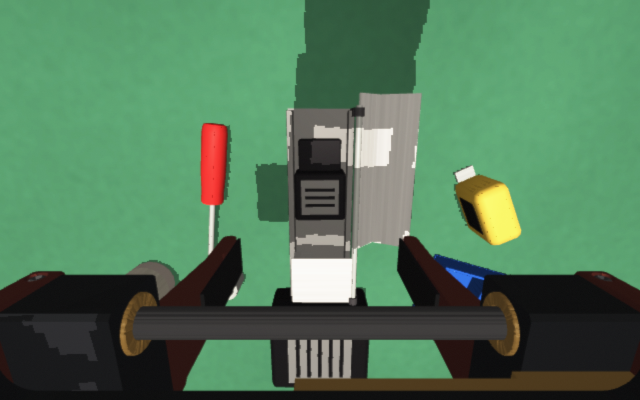

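The wrist view shows the lane from its rear end at row ~109. The heel's rear edge is at row ~138, the body spans rows 170–218, the cover's front edge is at row ~258, and the bar covers columns 358–420 and rows 93–246. I'll enlarge this area for corner positions.

Run:
```python
import cv2
im=cv2.imread("pics/w0.png")[85:310,265:430]
im=cv2.resize(im,None,fx=2.6,fy=2.6,interpolation=cv2.INTER_CUBIC)
im=cv2.convertScaleAbs(im,alpha=1.6,beta=15)
for r in range(90,310,20):
    y=int((r-85)*2.6); cv2.putText(im,str(r),(0,y+4),0,.35,(0,255,255),1); cv2.line(im,(24,y),(30,y),(0,255,255),1)
for c in range(280,430,20):
    x=int((c-265)*2.6); cv2.putText(im,str(c),(x-10,10),0,.35,(0,255,255),1); cv2.line(im,(x,12),(x,18),(0,255,255),1)
cv2.imwrite("pics/w0c.png",im); print(im.shape)
```

```text
(585, 429, 3)
```

View pics/w0c.png

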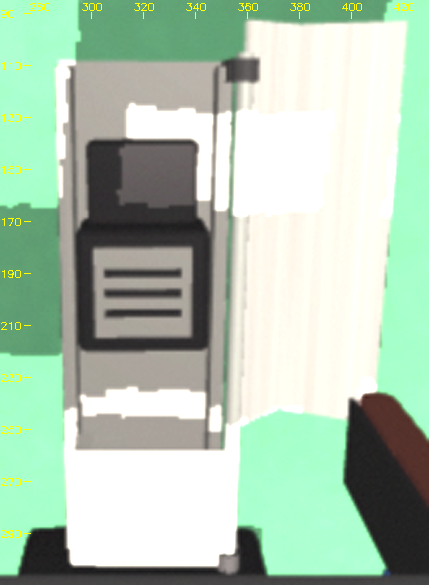

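The crop gives these pixels: left rail outer edge (287,109)–(290.4,243), cover corners (290.8,257.7) and (292,303), bar corners (359,94.6), (421.5,93.5) and (410.4,246.5). The heel's rear edge is at v=138.8 (u 298.8–340.8) and the body's front edge at v=219.6. Next I'll fit a 2D rigid pose to them.

Run:
```python
from h import *
p=viewer.camera_params("wrist"); P=np.load("w0.npy")@p["tool_from_camera"]
pts=[((287,108.8),(-150,-34,24)),((290.8,257.7),(0,-30,45)),((292,303),(52,-30,45)),
((359.2,94.6),(-165,57,22)),((421.5,93.5),(-165,93,40)),((410.4,246.5),(-10,93,40)),((357.3,247.3),(-10,57,22))]
W=np.array([ray(p,P,uv,d[2])[:2] for uv,d in pts]); D=np.array([d[:2] for _,d in pts],float)
w=W-W.mean(0); d=D-D.mean(0)
yaw=np.arctan2((d[:,0]*w[:,1]-d[:,1]*w[:,0]).sum(),(d*w).sum())
M=np.array([[np.cos(yaw),-np.sin(yaw)],[np.sin(yaw),np.cos(yaw)]])
t=W.mean(0)-M@D.mean(0)
print("yaw",yaw,"t",t); print("res",np.round((W-t)@M-D,1).tolist())
np.save("dock.npy",[t[0],t[1],yaw])
for n,uv,z in [("heel L",(298.8,138.8),14),("heel R",(340.8,138.8),14),("body front L",(295,219.6),38),("body front R",(345,219.6),38),("body rear top",(320,172),38)]:
    print(n,np.round(M.T@(ray(p,P,uv,z)[:2]-t),1))
```

```text
yaw -0.043289331812520725 t [645.21994099 -43.98324643]
res [[-2.6, 6.5], [-2.3, 3.0], [0.0, 2.5], [-0.3, -13.3], [0.4, 6.1], [-1.7, 6.5], [6.5, -11.4]]
heel L [-122.8  -17.3]
heel R [-122.4   26.5]
body front L [-42.1 -21.9]
body front R [-41.7  30.1]
body rear top [-91.8   4.5]
```

The bar's inner "corners" are the bend towards the hinge, not the strip's edge, so I'll drop them and refit. Then I'll go to a hover behind the heel and check it with the camera.

```bash
cat >> h.py <<'E'
def dock():
    x,y,a=np.load("dock.npy"); c,s=np.cos(a),np.sin(a)
    return np.array([x,y]),np.array([[c,-s],[s,c]]),a
def at(dx,dy,tipz):  # TCP position for tip height, dock xy
    t,M,_=dock(); xy=t+M@[dx,dy]; return [xy[0],xy[1],tipz+env.tips_ahead]
E
python3 - <<'E'
from h import *
p=viewer.camera_params("wrist"); P=np.load("w0.npy")@p["tool_from_camera"]
pts=[((287,108.8),(-150,-34,24)),((290.8,257.7),(0,-30,45)),((292,303),(52,-30,45)),
((421.5,93.5),(-165,93,40)),((410.4,246.5),(-10,93,40))]
W=np.array([ray(p,P,uv,d[2])[:2] for uv,d in pts]); D=np.array([d[:2] for _,d in pts],float)
w=W-W.mean(0); d=D-D.mean(0)
yaw=np.arctan2((d[:,0]*w[:,1]-d[:,1]*w[:,0]).sum(),(d*w).sum())
np.save("dock.npy",[0,0,yaw]); _,M,_=dock()
t=W.mean(0)-M@D.mean(0); np.save("dock.npy",[t[0],t[1],yaw])
print("yaw",yaw,"t",t,"res",np.round((W-t)@M-D,1).tolist())
for n,uv,z in [("heel L",(298.8,138.8),14),("heel R",(340.8,138.8),14),("body front L",(295,219.6),38),("body front R",(345,219.6),38)]:
    print(n,np.round(M.T@(ray(p,P,uv,z)[:2]-t),1))
q=quat(yaw); set_gripper(54)
env.reach(at(-143,33,75),q); env.move_l(at(-143,33,42),rate=100); env.hold(.2)
s=env.read_state(); im=viewer.camera("wrist"); cv2.imwrite("pics/w1.png",im); np.save("w1.npy",toolpose(s))
print(s["time_s"],s["width"],s["tool_pos"],at(-143,33,42),s["force"])
E
```

```text
yaw -0.05615007343409878 t [643.92739454 -39.68099878] res [[-0.7, 0.3], [-0.4, -1.2], [1.9, -1.1], [0.7, -0.2], [-1.5, 2.2]]
heel L [-121.1  -23.1]
heel R [-121.2   20.7]
body front L [-40.3 -26.6]
body front R [-40.5  25.3]
4.95 54.23059506709966 [503.52329061   1.22945916 122.67896909] [np.float64(503.00474161879754), np.float64(1.2922350924808654), 122.0] [0.88414877 0.4765416  0.26246588]
```

View pics/w1.png

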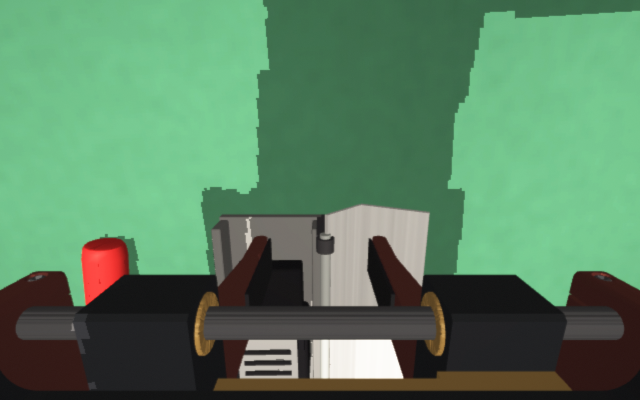

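The left fingertip (265,237) hangs over the lane behind the dark heel, and the right one (~380,240) hangs over the bar. I'll press down, then check the forces before pushing.

Run:
```python
from h import *
t,M,_=dock()
def rep(n):
    s=env.read_state(); f=s["force"]; print(n,round(s["time_s"],2),"dock xy",np.round(M.T@(s["tool_pos"][:2]-t),1),"tipz",round(s["tool_pos"][2]-80,1),"F",np.round(np.r_[M.T@f[:2],f[2]],1))
hit=env.move_l(at(-143,33,13),rate=40,f_stop=25); env.hold(.2); rep(f"down {hit}")
hit2=False
if not hit:
    hit2=env.move_l(at(-118,33,13),rate=40,f_stop=15); rep(f"push {hit2}")
cv2.imwrite("pics/s1.png",cv2.resize(viewer.camera("scene")[150:290,230:430],None,fx=4,fy=4,interpolation=cv2.INTER_CUBIC))
```

```text
down True 5.72 dock xy [-142.8   31.4] tipz 22.9 F [-0.9 -7.   9.1]
```

View pics/s1.png

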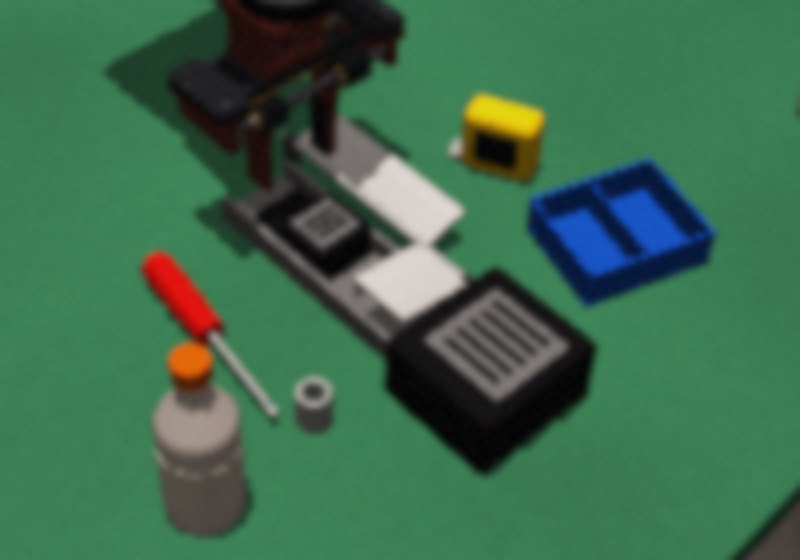

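The stop came from the contact transient as the tip met the bar (settled at about 9 N up, tip z 23). The scene shows the flap slightly raised, the pack untouched and both fingers correctly placed. I'll continue more slowly.

```bash
cat >> h.py <<'E'
def rep(n):
    t,M,_=dock(); s=env.read_state(); f=s["force"]; print(n,round(s["time_s"],2),"dock xy",np.round(M.T@(s["tool_pos"][:2]-t),1),"tipz",round(s["tool_pos"][2]-80,1),"F",np.round(np.r_[M.T@f[:2],f[2]],1))
E
python3 - <<'E'
from h import *
for z in (19,16,13):
    hit=env.move_l(at(-143,33,z),rate=15,f_stop=25); env.hold(.1); rep(f"down {z} {hit}")
    if hit: break
cv2.imwrite("pics/s2.png",cv2.resize(viewer.camera("scene")[170:260,270:390],None,fx=6,fy=6,interpolation=cv2.INTER_CUBIC))
E
```

```text
down 19 True 6.16 dock xy [-142.7   30. ] tipz 20.8 F [-2.2 -8.5 10. ]
```

View pics/s2.png

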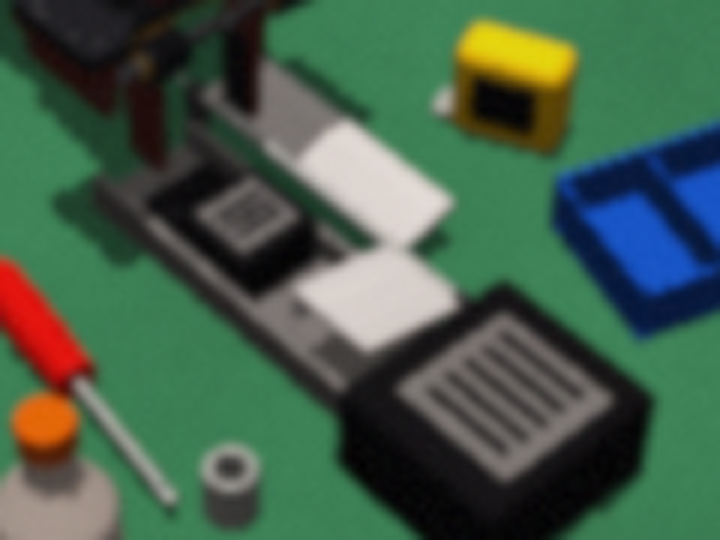

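The flap is rising and the fingers are in place. The −y force fits friction from the inward-swinging bar. I'll follow it inward slightly and go on.

Run:
```python
from h import *
for z in (18,15.5,13):
    hit=env.move_l(at(-143,30.5,z),rate=15,f_stop=40); env.hold(.1); rep(f"down {z} {hit}")
    if hit: break
cv2.imwrite("pics/s3.png",cv2.resize(viewer.camera("scene")[170:260,270:390],None,fx=6,fy=6,interpolation=cv2.INTER_CUBIC))
```

```text
down 18 False 6.65 dock xy [-142.6   28.9] tipz 18.8 F [ -3.7 -15.6  20.6]
down 15.5 False 7.07 dock xy [-142.6   27.9] tipz 17.2 F [ -5.8 -24.2  32.5]
down 13 False 7.48 dock xy [-142.5   27. ] tipz 15.8 F [ -9.7 -31.3  47.2]
```

View pics/s3.png

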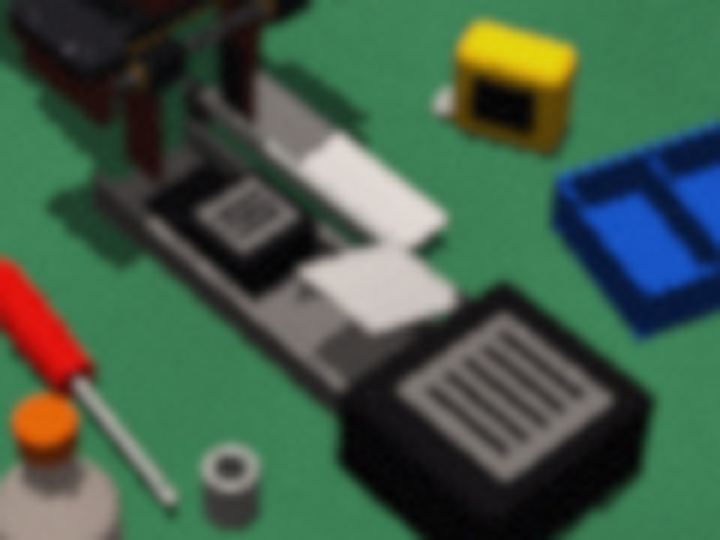

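Run:
```python
from h import *
s=env.read_state(); t,M,_=dock(); w=s["wrist_torque"]
print("torque dock",M.T@w[:2],w[2],s["width"],s["grip_force"],"z axis",R.from_quat(s["orientation"]).as_matrix()[:,2])
```

```text
torque dock [-4.47159446  1.7993953 ] 0.27015131955693433 53.68390423869253 25.32273673103191 z axis [ 0.00174809 -0.00846462 -0.99996265]
```

The flap is raised further but the load is too high. The torque shows it's on the pressing finger: with high friction the tip sticks, and the bar swings inward about 1 mm per mm of descent. I'll lift off, restart further outward and descend diagonally along the bar's arc.

Run:
```python
from h import *
env.move_l(at(-143,31,36),rate=40); env.move_l(at(-143,42,44),rate=60); set_gripper(58); env.hold(.2); rep("up")
env.move_l(at(-143,42,34),rate=40)
# tip follows a circle about the hinge (y 36, z 43), finger centre 36 mm outward of the TCP
r0=np.array([78-36,31-43.])
for a in (0,.08,.16,.24,.32,.38,.43):
    c,s=np.cos(a),np.sin(a); y,z=c*r0[0]+s*r0[1],-s*r0[0]+c*r0[1]
    hit=env.move_l(at(-143,y,43+z),rate=30,f_stop=40); rep(f"{a} y{y:.1f} z{43+z:.1f} {hit}")
    if hit: break
cv2.imwrite("pics/s4.png",cv2.resize(viewer.camera("scene")[170:260,270:390],None,fx=6,fy=6,interpolation=cv2.INTER_CUBIC))
```

```text
up 9.14 dock xy [-143.    41.9] tipz 44.0 F [-1.1 -0.5  0.1]
0 y42.0 z31.0 False 9.79 dock xy [-142.8   41.9] tipz 31.1 F [ 0.8 -1.8  1.2]
0.08 y40.9 z27.7 False 10.06 dock xy [-142.7   40.8] tipz 27.7 F [ 0.4 -2.1  3.4]
0.16 y39.6 z24.5 False 10.32 dock xy [-142.7   39.4] tipz 24.5 F [ 1.5 -2.8  3.2]
0.24 y37.9 z21.4 False 10.59 dock xy [-142.8   37.8] tipz 21.4 F [ 1.  -2.5  5.9]
0.32 y36.1 z18.4 False 10.86 dock xy [-142.7   36. ] tipz 18.6 F [ 1.4 -2.   6.3]
0.38 y34.6 z16.3 False 11.11 dock xy [-142.7   34.4] tipz 16.6 F [ 1.  -3.5  7.5]
0.43 y33.2 z14.6 False 11.36 dock xy [-142.7   33.1] tipz 15.1 F [-0.3 -4.1  9.1]
```

View pics/s4.png

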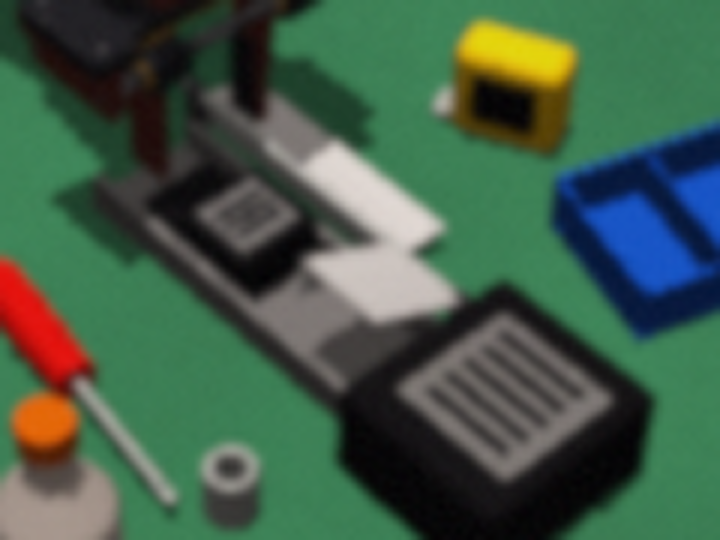

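The flap is clearly raised at only ~9 N. I'll press slightly deeper, then push in stages.

Run:
```python
from h import *
env.move_l(at(-143,32.2,13.3),rate=20,f_stop=25); rep("deeper")
for x in (-120,-95,-70,-50):
    hit=env.move_l(at(x,32.2,13.3),rate=35,f_stop=20); rep(f"{x} {hit}")
    if hit: break
cv2.imwrite("pics/s5.png",cv2.resize(viewer.camera("scene")[170:260,270:390],None,fx=6,fy=6,interpolation=cv2.INTER_CUBIC))
```

```text
deeper 11.66 dock xy [-142.7   32. ] tipz 13.9 F [-0.5 -4.1 11.8]
-120 False 12.47 dock xy [-123.7   32.4] tipz 12.6 F [-9.3 -0.7 10.1]
-95 False 13.33 dock xy [-97.7  32.5] tipz 12.6 F [-5.5  1.3  6. ]
-70 False 14.2 dock xy [-72.7  32.6] tipz 12.5 F [-6.4 -0.2  5.5]
-50 False 14.93 dock xy [-52.5  32.6] tipz 12.5 F [-5.7  0.7  6.5]
```

View pics/s5.png

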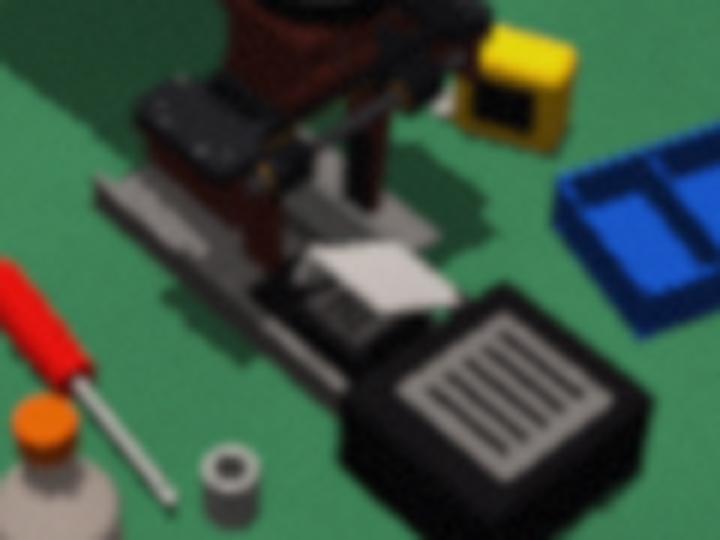

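The pack's body is partly under the raised flap and moving straight at a steady ~6 N. I'll push it slowly to the stop.

Run:
```python
from h import *
hit=env.move_l(at(-38,32.2,13.3),rate=30,f_stop=15); rep(f"near {hit}")
if not hit:
    hit=env.move_l(at(-24,32.2,13.3),rate=14,f_stop=12); rep(f"stop {hit}")
env.hold(.3); rep("settled")
```

```text
near False 15.53 dock xy [-40.5  32.6] tipz 12.6 F [-5.3  0.2  6.1]
stop True 16.11 dock xy [-36.   32.6] tipz 12.5 F [-2.2  0.1  6.9]
settled 16.41 dock xy [-36.   32.6] tipz 12.6 F [-1.6 -0.1  6.4]
```

Run:
```python
from h import *
hit=env.move_l(at(-24,32.2,13.3),rate=10,f_stop=25); rep(f"stop {hit}")
env.hold(.3); rep("settled")
env.move_l(at(-46,32.2,13.3),rate=30); rep("back")
# release: reverse of the arc
r0=np.array([78-36,31-43.])
for a in (.32,.16,0):
    c,s=np.cos(a),np.sin(a); y,z=c*r0[0]+s*r0[1],-s*r0[0]+c*r0[1]
    env.move_l(at(-46,y,43+z),rate=30); 
env.move_l(at(-48,42,50),rate=40); rep("clear")
env.move_l(at(-110,33,185),rate=120); env.hold(.3)
s=env.read_state(); im=viewer.camera("wrist"); np.save("w2.npy",toolpose(s)); cv2.imwrite("pics/w2f.png",im)
rep("view")
sc=viewer.camera("scene")[170:260,270:390]; a=cv2.resize(sc,(480,360),interpolation=cv2.INTER_CUBIC)
b=cv2.resize(im[150:400,200:430],(320,348)); 
out=np.zeros((360,800,3),np.uint8); out[:,:480]=a; out[:348,480:]=b; cv2.imwrite("pics/fin.png",out)
```

```text
stop True 17.13 dock xy [-35.   32.6] tipz 12.4 F [-2.   0.2  6.1]
settled 17.43 dock xy [-35.   32.6] tipz 12.5 F [-2.1 -0.3  6.8]
back 17.98 dock xy [-44.9  32.7] tipz 14.1 F [2.4 0.  5.6]
clear 19.73 dock xy [-47.9  42. ] tipz 50.2 F [-0.4  0.   1.4]
view 21.48 dock xy [-110.   33.] tipz 184.7 F [ 0.7  0.2 -0.4]
```

View pics/fin.png

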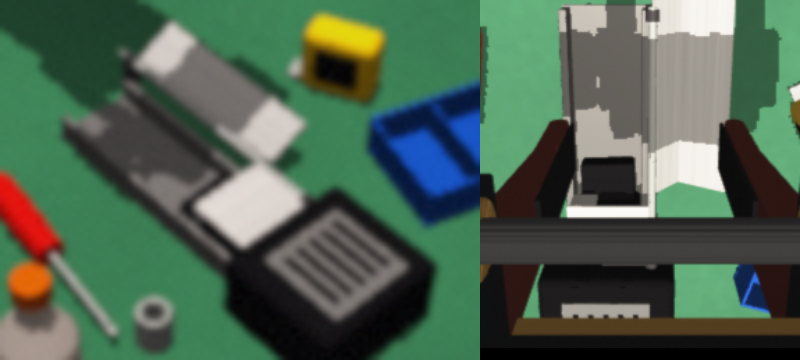

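The flap looks shut flat over the pack and the heel sticks out behind the lip (rear edge ≈ v 263, u 273–312 in the full wrist frame). I'll measure the heel position and compare it with the expected x of −24.

Run:
```python
from h import *
p=viewer.camera_params("wrist"); P=np.load("w2.npy")@p["tool_from_camera"]; t,M,_=dock()
im=cv2.imread("pics/w2f.png"); g=im.max(2)
for u in (280,292,305): print(u,[int(x) for x in g[255:306,u]])
f=lambda uv,z:np.round(M.T@(ray(p,P,uv,z)[:2]-t),1)
for v in (262,263,264): print(v,f((292,v),6),f((292,v),22))
for v in (295,298,301): print("cover front",v,f((292,v),45))
print("lane rear",f((292,154),24), "bar outer end", f((200+(735-480)*.719,150),40))
```

```text
280 [182, 181, 182, 181, 182, 181, 181, 165, 59, 14, 12, 10, 14, 22, 30, 36, 36, 35, 36, 35, 35, 36, 35, 35, 34, 35, 35, 35, 33, 34, 34, 32, 21, 24, 49, 92, 98, 97, 97, 98, 96, 99, 114, 187, 249, 252, 252, 251, 251, 251, 246]
292 [182, 182, 182, 182, 182, 181, 171, 108, 30, 11, 13, 12, 15, 25, 32, 35, 37, 36, 36, 37, 35, 35, 35, 35, 36, 35, 36, 36, 35, 34, 34, 33, 32, 20, 19, 21, 20, 18, 18, 12, 12, 20, 71, 183, 249, 252, 252, 251, 251, 251, 246]
305 [183, 183, 182, 183, 183, 182, 169, 84, 22, 12, 12, 12, 17, 29, 35, 36, 37, 36, 36, 36, 35, 35, 34, 36, 36, 35, 35, 35, 35, 35, 34, 34, 33, 31, 20, 18, 19, 18, 13, 12, 12, 20, 72, 184, 249, 252, 252, 251, 251, 251, 246]
262 [-24.2  -1.4] [-31.5   0.1]
263 [-22.9  -1.5] [-30.3   0.1]
264 [-21.6  -1.5] [-29.1   0.1]
cover front 295 [-3.5  1.7]
cover front 298 [0.1 1.6]
cover front 301 [3.8 1.5]
lane rear [-152.6    2.6] bar outer end [-158.2   93. ]
```

The heel's rear edge measures x ≈ −24.2 against −24 when home, and the cover's front edge fits its shut height. The robot is clear, so I'm signing off.

```bash
python3 -c "
from station import workorder
print(workorder.sign_off())"
```

```text
the job is handed in; nothing more can be done
None
```

The pack is home against the charger (heel measured within about 1 mm of its expected position), the flap is shut behind it, and the job was signed off at about 21.5 s with the robot clear; the first press jammed by friction at about 47 N, so I let go and pressed again before pushing.

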